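# Close up the row of tray modules in the assembly jig

## Robot

A 6-joint arm with a two-finger parallel gripper is mounted at the origin on the work surface. World frame = base frame: x ahead of the robot, y to its left, z up, the work surface at z = 0. Lengths are in m, angles in degrees, forces in N, time in s.
With the tool pointing down it reaches from about 0.35 to 0.875 m from the base axis. Payload 4.2 kg.
Tool frame: the origin (TCP) lies on the centre line of the jaws, within the pads' length; the fingertips stand r.tip_extent ahead of it and the grasp point (between the pads) lies 11 mm behind it (r.tip_extent is the distance from the TCP to the fingertips, in m); z points along the fingers, y is the line along which they close (so a half turn about z gives the same grasp; the last joint's range is limited). The gripper opens to 87 mm and grips with 3 to 60 N. Pads are 19 mm wide; open, the fingers measure 117 mm over their backs; the gripper's body (75 mm by 190 mm) begins 51 mm behind the grasp point.
Start: joints at [91.994, 22.042, 0.453, 0, -68.411, -14.817], TCP at [0.139, 0.609, 0.231] pointing down, gripper open.
Joint ranges: [-179.83, 179.83], [-69.29, 118.12], [-61.27, 80.66], [-181.25, 117.63], [-171.15, -9.14], [-177.46, 177.46]. Speed limits (degrees/s): [159.86, 159.86, 180, 180, 180, 180].

## Interface

Orientations are given as a 3x3 rotation matrix whose columns are the frame's x, y, z axes.
In Python, from station import r gives the robot as it stands.
- The arm moves only by the shell command python3 -m jog 'ROWS'. ROWS is text: rows parted by semicolons, each of 5 numbers parted by spaces: the opening, from 0 (shut) to 1 (fully open), then the shift along the world's x, y, z in mm, then the turn about the world's z in degrees. In form: hand dx dy dz roll; .... A call has 1 to 5 rows; each row shifts and turns the commanded pose from where the row before left it; what a row does not reach is not made up. A row lasts 1/8 s, in which the tool goes at most 62.5 mm and 10.7 degrees, less where a joint would pass 70% of its speed; a pose out of reach is approached as far as the arm can. A call is refused whole if a number of a shift passes 62.5 or a number of a turn 10.7, either way. A call with a gripper value outside its range is refused whole. The fingers move at their own pace and stop on an object; the grip force is fixed at half the most. Time passes only in rows, so rows that do not move let the fingers close. It gives the time, the measured TCP pose, the force, the opening and the grip force at its end, in the units of the state.
- r.sense(): the state, without advancing time (a new reading comes with each control period).
- r.capture(name): name is "side" or "top" or "wrist"; returns a dict with "pixels" (400x640x3 uint8, red, green, blue), "fovy" (degrees; the focal length in pixels is half the picture's height over the tangent of half this angle, whatever the lens; pixels are square), "cx", "cy" (the principal point, pixels), "origin" and "orientation" of the camera in the world; the wrist camera has in their place "T_tool_cam" (4x4, takes a point from camera to tool coordinates, whose origin is the TCP and whose axes are the flange's). Camera axes: x right, y down, z forward; pixel columns grow to the right and rows downward; lengths in m; the calibration is good to about 2 mm. A picture is of the moment at which its call begins: read the wrist's pose just before it. There is no depth.
- r.finish_job(): hands the job in; it is judged then, once.
The state is a dict: "time_s": time; "joints": joint angles; "joint_velocities": joint speeds; "effort": joint torques, N m; "tcp_pos": TCP position; "ee_rot": TCP orientation; "wrist_force": force on the tool from outside, world axes, zero at the start; "moment": the same for the moment, N m; "gripper_width": opening from 0.0 (shut) to 1.0 (fully open); "gripper_force": force on a finger pad.
Only numpy, scipy, OpenCV 4.12 (cv2) and the standard library are available. Lean on these libraries where they do the work, as an engineer would, in place of code of your own. Each camera call takes 0.05 s, during which the arm holds its last target. There are 200 camera calls.

## Task

Take the loose full-length wooden tray module from the bench, lay it on the assembly jig in line with the module already there, and butt it end to end against that one, flush and with no gap, the row still hard up against the end stop; let go of it. Then swing the jig's hinged gate fully shut across the open end of the row. Leave the short module where it is and do not knock the glue bottle over.

Things in the scene. Friction and masses are not known exactly. Their poses are not given: they have to be found in the camera images.
- loose_module: Loose open-topped plywood tray, 56 mm wide (its x), 120 mm long (its y), 45 mm high, walls 6 mm, one divider across the middle, about 0.24 kg. Origin: centre of its underside. Lies on the bench to the robot's right. The same both ways round. Gripped across its width with fingertips 15 mm or more above its underside, the fingers clear the jig's fence.
- set_module: The module already in the jig: identical (56 x 120 x 45 mm), loose, on the jig's base with its +y end at the end stop and its +x side 1.5 mm off the fence. Origin: centre of its underside, at jig x = 0, y = 64.5, z = 12 mm; axes as the jig's. The loose module is home when its centre lies 120 mm from this one along this one's -y, with x and heading equal.
- short_module: A look-alike open tray, same width and height but only 80 mm long (y) and without divider; not needed. Lies on the bench to the robot's right, near or far, having traded places with the loose module or not. Origin: centre of its underside.
- jig: Wooden jig, fixed. Base 130 (x) by 290 (y) by 12 mm thick; origin: centre of its underside. The row's centre line is its y axis; modules stand at z = 12 mm. Low fence on the far side: inner face x = +29.5 mm, y -115 to +125 mm, 20 mm thick, top at z = 24 mm. End stop: inner face y = +125 mm, top at z = 45 mm. The near (-x) side is open; the gate closes the -y end.
- gate (a joint): Angle of the jig's gate: level wooden arm, 95 mm from pivot to tip, 16 mm thick, 14 to 42 mm above the jig's underside. 0 = fully shut (stopped), arm along jig +x, its inner face 4 mm clear of a row pushed home; 1.57 = pointing along jig -y, outwards. Opens clockwise seen from above, to 2.1 rad. Starts open; stays where left (about 1.5 N at the knob moves it).
- gate_hinge (a point): Point on the gate's upright pivot axis, 42 mm above the jig's underside, at jig x = -55 mm, y = -127.5 mm.
- gate_knob (a point): Centre of the top of the upright round wooden knob on the gate: 18 mm diameter, top 102 mm above the jig's underside, standing 60 mm above the arm, 80 mm from the pivot axis.
- glue_bottle: White glue bottle standing on the bench near the front of the jig, 48 mm diameter, 130 mm tall, 0.2 kg. Origin: centre of its underside.
Mind the look-alikes: they are no part of the job. What is shaped like the set_module but pink is not meant.

How it is judged:
By the outcome, as a careful person would: the job done as asked, in the order asked, and still so for the second after the job is handed in, with the robot touching nothing.
It also fails if it takes over 64 s, if anything falls off the work surface, if the arm or the gripper's body presses on something with over 40 N, if the wrist force passes 120 N, or if a joint passes its speed limit or range.

## Working session

There is one attempt and no reset: what is moved stays moved. The work goes in short steps, Python scripts to look and compute and a shell command to move; the robot and the scene stay as the last step left them, time stands still between calls to the robot, and variables do not carry over. Pictures are saved under pics/ and viewed, at most 13 in all, crops included, and the job is handed in when it is done.

```bash
ls; mkdir -p pics; python3 - <<'E'
from station import r
import cv2,json
print(r.tip_extent); s=r.sense(); print(s)
for n in("top","side","wrist"):
    c=r.capture(n); cv2.imwrite(f"pics/{n}0.png",c["pixels"][:,:,::-1]); print({k:v for k,v in c.items() if k!="pixels"})
E
```

```text
pics
0.008
{'time_s': 0.0, 'joints': array([ 9.19939027e+01,  2.20913045e+01,  3.76513510e-01, -2.86184889e-02,
       -6.84112918e+01, -1.48174565e+01]), 'joint_velocities': array([ 0.10304105,  0.17081136, -0.10092489,  0.02931499,  0.0268915 ,
       -0.02615481]), 'effort': array([ 2.34462677e-04, -3.90663815e+01,  1.87403351e+01,  4.21950459e+00,
        1.09828461e-02, -1.98926041e-04]), 'tcp_pos': array([0.13856246, 0.60882084, 0.22943252]), 'ee_rot': array([[ 9.75017297e-01, -2.22128613e-01, -3.87603301e-04],
       [-2.22128922e-01, -9.75014787e-01, -2.21534239e-03],
       [ 1.14171982e-04,  2.24609506e-03, -9.99997471e-01]]), 'wrist_force': array([-0.02804982, -0.02098885, -0.38022765]), 'moment': array([0.03003222, 0.01967584, 0.01950444]), 'gripper_force': 0.0, 'gripper_width': 0.9973615222696416}
{'fovy': 45.34605179612217, 'cx': 321.39858870462774, 'cy': 198.65775152030298, 'origin': array([0.31608995, 0.05539218, 1.25739247]), 'orientation': array([[-0.00332418, -0.98247114,  0.18638513],
       [-0.99997451,  0.00444358,  0.0055884 ],
       [-0.00631866, -0.18636181, -0.98246087]])}
{'fovy': 46.34990896662226, 'cx': 314.5107633489543, 'cy': 204.49161301135126, 'origin': array([0.5013795 , 1.02506846, 0.91389276]), 'orientation': array([[-0.99759158, -0.05394919,  0.0435951 ],
       [-0.06816931,  0.64654141, -0.75982706],
       [ 0.01280601, -0.76096892, -0.64866194]])}
{'fovy': 67.67524704424244, 'cx': 324.083301015107, 'cy': 200.70778283393466, 'T_tool_cam': array([[ 1.77809194e-04, -9.63634935e-01, -2.67222157e-01,
         7.35022918e-02],
       [ 9.99999696e-01,  3.74088285e-04, -6.83608733e-04,
         6.90980598e-05],
       [ 7.58713935e-04, -2.67221954e-01,  9.63634709e-01,
        -1.55146142e-01],
       [ 0.00000000e+00,  0.00000000e+00,  0.00000000e+00,
         1.00000000e+00]])}
```

View pics/top0.png

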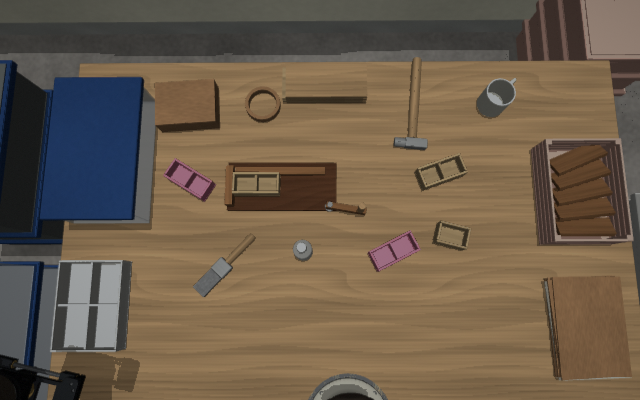

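View pics/side0.png

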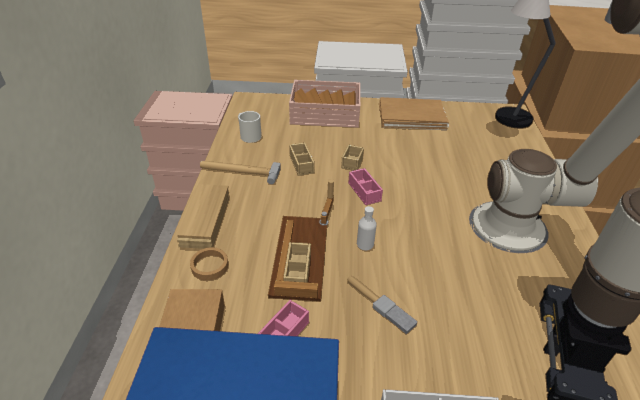

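The top view shows the jig at about (282,187) with the set module at (256,183). The gate is open, with its hinge at (330,207) and its tip at (365,210). The loose module, which has the divider, is at (441,172), the short one at (451,235) and the bottle at (302,250). I'll enlarge the first two.

```bash
cat > h.py <<'E'
import numpy as np, cv2
from station import r
def cam(n):
    s=r.sense(); c=r.capture(n)
    if n=="wrist":
        T=np.eye(4);T[:3,:3]=s["ee_rot"];T[:3,3]=s["tcp_pos"];T=T@c["T_tool_cam"]
        c["origin"],c["orientation"]=T[:3,3],T[:3,:3]
    c["f"]=200/np.tan(np.radians(c["fovy"]/2)); return c
def unproj(c,u,v,z):
    d=c["orientation"]@np.array([(u-c["cx"])/c["f"],(v-c["cy"])/c["f"],1]); o=c["origin"]
    return (o+d*(z-o[2])/d[2])[:2]
def proj(c,P):
    p=(np.atleast_2d(P)-c["origin"])@c["orientation"]
    return p[:,:2]/p[:,2:]*c["f"]+[c["cx"],c["cy"]]
def crop(c,u0,v0,w,h,k,name):
    im=c["pixels"][v0:v0+h,u0:u0+w,::-1]
    cv2.imwrite("pics/"+name,cv2.resize(im,None,fx=k,fy=k,interpolation=cv2.INTER_CUBIC))
E
python3 - <<'E'
from h import *
c=cam("top")
a=c["pixels"][150:270,215:375,::-1];b=c["pixels"][145:265,395:475,::-1]
im=np.vstack([cv2.resize(a,None,fx=5,fy=5,interpolation=2)]);cv2.imwrite("pics/jig.png",im)
crop(c,405,145,80,60,10,"loose.png")
E
```

```text
(no output)
```

View pics/jig.png

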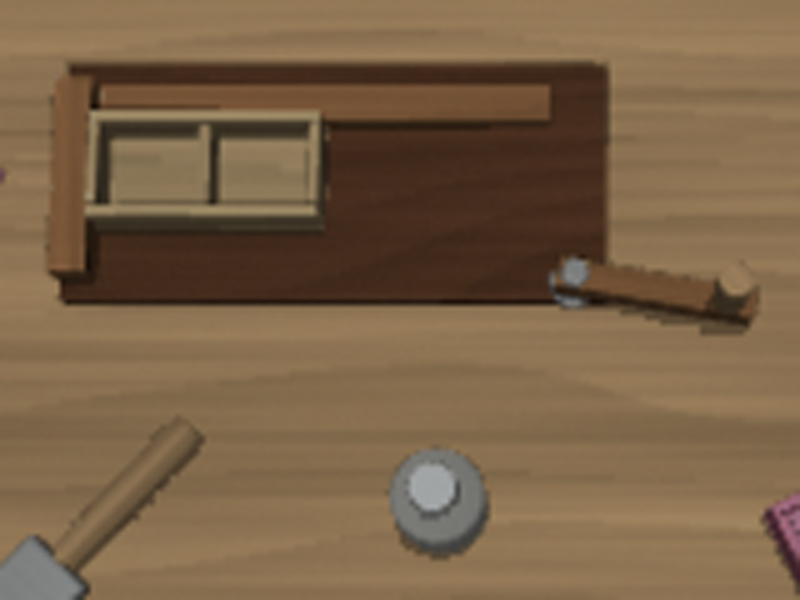

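View pics/loose.png

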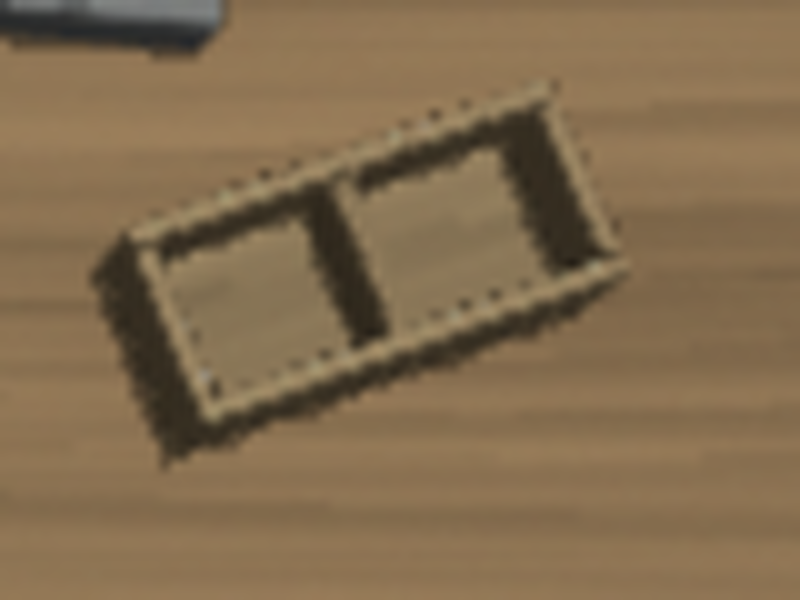

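The jig crop shows the set module's rim corners at (91,111), (321,112), (322,216) and (87,214). The knob top is at (738,281) and the hinge at about (575,270). The loose module's rim corners are at (128,236), (548,92), (625,262) and (208,418).

```bash
python3 - <<'E'
from h import *
from scipy.optimize import least_squares
c=cam("top")
J=lambda p,k,u,v:(p[0]/k+u-.5+.5/k,p[1]/k+v-.5+.5/k)
def rect(px,z,w,l,th0):
    px=np.array(px)
    L=np.array([[w/2,l/2],[w/2,-l/2],[-w/2,-l/2],[-w/2,l/2]])
    def pts(q):
        R=np.array([[np.cos(q[2]),-np.sin(q[2])],[np.sin(q[2]),np.cos(q[2])]])
        return np.c_[L@R.T+q[:2],np.full(4,z)]
    x0=unproj(c,*px.mean(0),z)
    s=least_squares(lambda q:(proj(c,pts(q))-px).ravel(),[*x0,th0])
    print(s.x[:2]*1e3,np.degrees(s.x[2]),"res",np.abs(s.fun).max()); return s.x
S=rect([J(p,5,215,150) for p in [(91,111),(321,112),(322,216),(87,214)]],.057,.056,.120,0)
Lm=rect([J(p,10,405,145) for p in [(128,236),(548,92),(625,262),(208,418)]],.045,.056,.120,.3)
B=rect([J(p,5,215,150) for p in [(70,66),(606,66),(606,300),(63,300)]],.012,.130,.290,0)
print("jig fwd", unproj(c,*J((738,281),5,215,150),.102)*1e3, "hinge",unproj(c,*J((575,270),5,215,150),.045)*1e3)
print("bottle",unproj(c,*J((433,488),5,215,150),.13)*1e3)
t=S[2];R=np.array([[np.cos(t),-np.sin(t)],[np.sin(t),np.cos(t)]])
print("home",(S[:2]+R@[0,-.12])*1e3,"jig hinge pred",(S[:2]+R@[-.055,-.192])*1e3)
E
```

```text
[587.64863702 231.14377765] -0.44362600717053285 res 0.40457660393440165
[ 621.4640684 -252.7586242] 19.892096191817817 res 1.480180329304602
[587.26178049 167.76173591] -0.25187134349325013 res 0.7017788855844174
jig fwd [517.03340971 -37.86661285] hinge [533.06094672  41.23469696]
bottle [413.96336977 109.70517745]
home [586.71951816 111.14737463] jig hinge pred [531.16369546  39.57537896]
```

```bash
python3 -m jog '1 30 -54 0 -3.6;1 30 -54 0 -3.6;1 30 -54 0 -3.6;1 30 -54 0 -3.6;1 30 -54 0 -3.6'; python3 -m jog '1 30 -54 0 -3.6;1 30 -54 0 -3.6;1 30 -54 0 -3.6;1 30 -54 0 -3.6;1 30 -54 0 -3.6';python3 -m jog '1 30 -54 0 -3.6;1 30 -54 0 -3.6;1 30 -54 0 -3.6;1 30 -54 0 -3.6;1 30 -54 0 -3.6';python3 -m jog '1 30 -54 0 -3.6;1 0 0 0 0;1 0 0 0 0;1 0 0 0 0'
python3 - <<'E'
from h import *
s=r.sense();print(s["joints"],s["ee_rot"][:,:2])
c=cam("wrist");crop(c,0,0,640,400,1,"w1.png")
L=np.array([[x,y,.045] for x,y in [(28,60),(28,-60),(-28,-60),(-28,60)]]); t=np.radians(19.9)
R=np.array([[np.cos(t),-np.sin(t)],[np.sin(t),np.cos(t)]])
L[:,:2]=(L[:,:2]*1e-3)@R.T+[.6215,-.2528];print(proj(c,L))
E
```

```text
time_s: 0.88
tcp_pos: [0.2893, 0.3375, 0.2307]
ee_rot: [[0.858, -0.514, 0.0], [-0.514, -0.858, 0.001], [0.0, -0.001, -1.0]]
wrist_force: [1.6, -0.5, 0.3]
gripper_width: 0.999
gripper_force: 0.0
time_s: 1.5
tcp_pos: [0.4394, 0.0676, 0.231]
ee_rot: [[0.657, -0.754, 0.001], [-0.754, -0.657, 0.001], [0.0, -0.001, -1.0]]
wrist_force: [1.7, 0.3, -0.3]
gripper_width: 1.0
gripper_force: 0.0
time_s: 2.12
tcp_pos: [0.5895, -0.2026, 0.2305]
ee_rot: [[0.392, -0.92, 0.0], [-0.92, -0.392, 0.0], [0.0, -0.0, -1.0]]
wrist_force: [0.5, 0.8, 0.5]
gripper_width: 0.999
gripper_force: 0.0
time_s: 2.62
tcp_pos: [0.6184, -0.2534, 0.2311]
ee_rot: [[0.337, -0.942, 0.0], [-0.942, -0.337, 0.0], [0.0, -0.0, -1.0]]
wrist_force: [-0.5, 0.7, 0.1]
gripper_width: 1.002
gripper_force: 0.0
[-8.45524365e+00  2.62713163e+01  7.23895784e+00 -5.34514210e-03
 -7.09444265e+01  2.81228730e+01] [[ 3.36534611e-01 -9.41671007e-01]
 [-9.41671091e-01 -3.36534629e-01]
 [ 1.13207103e-04 -3.98911043e-04]]
[[299.16749727 230.8238103 ]
 [296.33945867 129.93071142]
 [346.61831001 129.72961351]
 [345.01686215 230.66272259]]
```

View pics/w1.png

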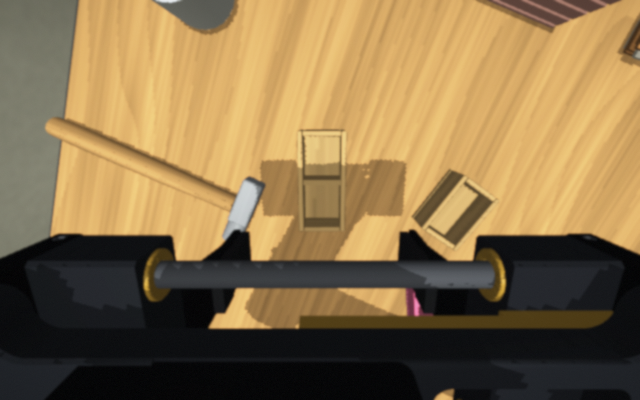

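The wrist view shows the loose module between the finger shadows, with rim corners at about (299,129) and (345,230), where I predicted them. The hammer head is at (243,205), just outside the left finger, so I'll narrow the opening a little.

```bash
python3 -m jog '0.87 3 0 -40 0.2;0.87 0 0 -50 0;0.87 0 0 -40 0;0.87 0 0 -25 0;0.87 0 0 0 0';python3 -m jog '0.87 0 0 -25 0;0.87 0 0 -15 0;0.87 0 0 -10 0;0.87 0 0 0 0;0.87 0 0 0 0';python3 -m jog '0.5 0 0 0 0;0.3 0 0 0 0;0.3 0 0 0 0;0.3 0 0 0 0;0.3 0 0 0 0'
```

```text
time_s: 3.3
tcp_pos: [0.6202, -0.2532, 0.074]
ee_rot: [[0.34, -0.941, -0.004], [-0.941, -0.34, 0.001], [-0.002, 0.004, -1.0]]
wrist_force: [0.6, -0.2, 1.4]
gripper_width: 0.871
gripper_force: 0.0
time_s: 3.92
tcp_pos: [0.6223, -0.2548, 0.0264]
ee_rot: [[0.339, -0.941, 0.001], [-0.941, -0.339, -0.001], [0.001, -0.001, -1.0]]
wrist_force: [-0.7, 0.4, 0.3]
gripper_width: 0.872
gripper_force: 0.0
time_s: 4.55
tcp_pos: [0.6219, -0.2547, 0.0258]
ee_rot: [[0.338, -0.941, 0.001], [-0.941, -0.338, -0.0], [0.0, -0.0, -1.0]]
wrist_force: [0.1, 0.6, 1.2]
gripper_width: 0.643
gripper_force: 30.0
```

```bash
python3 -m jog '0.3 0 0 20 0;0.3 0 0 40 0;0.3 0 0 50 0;0.3 0 0 35 0;0.3 -2 21 0 10';for i in 1 ; do :; done; python3 -m jog '0.3 -2.2 21 0 10;0.3 -2.2 21 0 10;0.3 -2.2 21 0 10;0.3 -2.2 21 0 10;0.3 -2.2 21 0 10';python3 -m jog '0.3 -2.2 21 0 10;0.3 -2.2 21 0 10;0.3 -2.2 21 0 10;0.3 -2.2 21 0 10;0.3 -2.2 21 0 10';python3 -m jog '0.3 -2.2 21 0 10;0.3 -2.2 21 0 10;0.3 -2.2 21 0 10;0.3 -2.2 21 0 10;0.3 -2.2 21 0 10'; python3 -m jog '0.3 0 0 0 0;0.3 0 0 0 0;0.3 0 0 0 0'
python3 - <<'E'
from h import *
s=r.sense();print(s["joints"],s["ee_rot"])
c=cam("wrist");crop(c,0,0,640,400,1,"w2.png")
print(proj(c,[[.6155,.172,.057],[.5595,.172,.057],[.6155,.291,.057],[.5595,.291,.057]]))
E
```

```text
time_s: 5.18
tcp_pos: [0.6211, -0.2347, 0.1737]
ee_rot: [[0.499, -0.866, 0.006], [-0.867, -0.499, -0.001], [0.004, -0.005, -1.0]]
wrist_force: [0.5, 1.1, -3.0]
gripper_width: 0.641
gripper_force: 30.0
time_s: 5.8
tcp_pos: [0.6077, -0.1278, 0.1693]
ee_rot: [[0.985, -0.172, -0.002], [-0.172, -0.985, 0.001], [-0.003, -0.0, -1.0]]
wrist_force: [-0.5, -0.5, -3.0]
gripper_width: 0.644
gripper_force: 30.0
time_s: 6.42
tcp_pos: [0.5967, -0.0229, 0.1694]
ee_rot: [[0.765, 0.644, -0.002], [0.644, -0.765, 0.0], [-0.002, -0.002, -1.0]]
wrist_force: [0.2, 0.1, -3.5]
gripper_width: 0.639
gripper_force: 30.0
time_s: 7.05
tcp_pos: [0.5857, 0.0819, 0.1694]
ee_rot: [[-0.001, 1.0, -0.002], [1.0, 0.001, -0.0], [-0.0, -0.002, -1.0]]
wrist_force: [0.5, -0.6, -2.7]
gripper_width: 0.641
gripper_force: 30.0
time_s: 7.42
tcp_pos: [0.5865, 0.0807, 0.1703]
ee_rot: [[0.006, 1.0, -0.001], [1.0, -0.006, -0.0], [-0.0, -0.001, -1.0]]
wrist_force: [-0.6, 0.3, -2.8]
gripper_width: 0.642
gripper_force: 30.0
[ 2.34882145e+01  2.16592603e+01 -9.28141363e+00 -7.72712270e-03
 -5.91005825e+01  1.56185479e+02] [[ 5.76432844e-03  9.99983137e-01 -7.06516521e-04]
 [ 9.99983369e-01 -5.76445756e-03 -1.80852008e-04]
 [-1.84921642e-04 -7.05462281e-04 -9.99999734e-01]]
[[357.12168459  95.49818524]
 [291.29102926  95.89198822]
 [360.9405292  -73.62664338]
 [285.72427513 -73.0720625 ]]
```

View pics/w2.png

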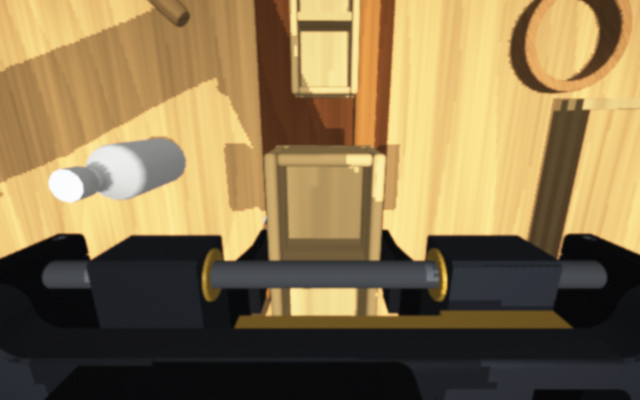

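The wrist view shows the held tray with its end edge at about y=150. The set module's near rim is at (291..357, 95), matching the prediction, so it's centred at x=0.5875 with its near end at y=0.172. I'll enlarge this to align the two.

```bash
python3 - <<'E'
from h import *
c=cam("wrist");crop(c,250,0,150,200,4,"w3.png")
im=cv2.imread("pics/w3.png");im=im[:600] if 0 else cv2.resize(im,(450,600));cv2.imwrite("pics/w3.png",im)
E
```

```text
(no output)
```

View pics/w3.png

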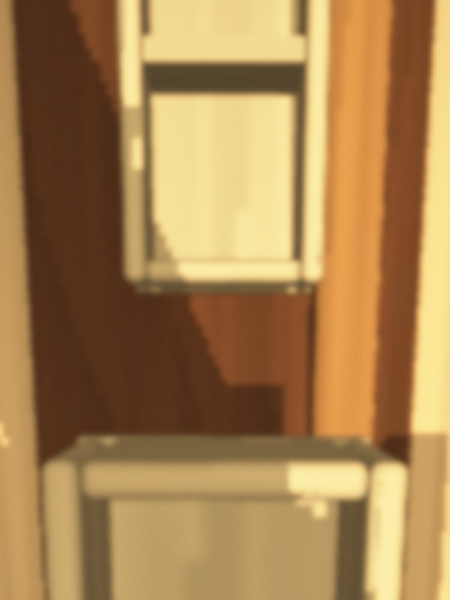

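```bash
python3 - <<'E'
from h import *
c=cam("wrist");s=r.sense();print(s["tcp_pos"]*1e3, np.degrees(np.arctan2(s["ee_rot"][1,1],s["ee_rot"][0,1])))
J=lambda x,y:(250+x/3-.33,y/3-.33)
for p in [(125,280),(322,280),(119,2),(329,2)]: print("set",unproj(c,*J(*p),.057)*1e3)
zt=s["tcp_pos"][2]-.0258+.045
for p in [(45,462),(406,462)]: print("held",unproj(c,*J(*p),zt)*1e3)
for p in [(85,437),(380,437)]: print("heldbot",unproj(c,*J(*p),zt-.045)*1e3)
E
```

```text
[586.6835614   80.85761876 170.51758414] -0.2937693151012327
set [559.77484756 174.40783131]
set [615.54663088 174.11630335]
set [560.56760657 243.28763752]
set [615.72003897 242.99143542]
held [560.57309513 138.22558582]
held [615.05383583 137.94661827]
heldbot [559.87841438 138.08355682]
heldbot [618.7086506  137.78141599]
```

```bash
python3 -m jog '0.3 0 5 -40 0;0.3 0 5 -45 0;0.3 0 5 -30 0;0.3 0 0 -12 0;0.3 0 0 0 0';python3 -m jog '0.3 0 0 0 0;0.3 0 0 0 0'; python3 - <<'E'
from h import *
s=r.sense();print(s["tcp_pos"]*1e3)
c=cam("wrist");crop(c,210,0,220,220,1,"w4.png")
im=cv2.imread("pics/w4.png");im=cv2.resize(im,(600,600),interpolation=2);cv2.imwrite("pics/w4.png",im)
E
```

```text
time_s: 8.2
tcp_pos: [0.5868, 0.0961, 0.0433]
ee_rot: [[0.004, 1.0, -0.001], [1.0, -0.004, -0.001], [-0.001, -0.001, -1.0]]
wrist_force: [-0.2, -0.7, -2.1]
gripper_width: 0.645
gripper_force: 30.0
time_s: 8.45
tcp_pos: [0.5875, 0.0966, 0.045]
ee_rot: [[0.004, 1.0, 0.003], [1.0, -0.004, 0.001], [0.001, 0.003, -1.0]]
wrist_force: [0.4, 0.1, -1.3]
gripper_width: 0.641
gripper_force: 30.0
[587.53486597  96.60446227  45.01062813]
```

View pics/w4.png

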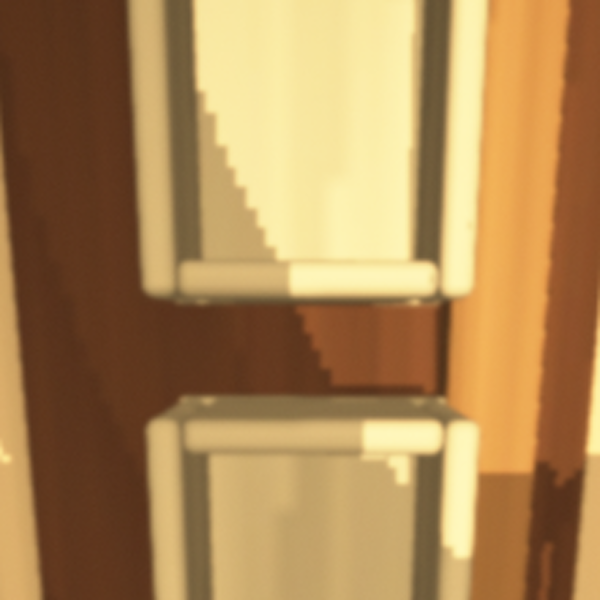

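```bash
python3 - <<'E'
from h import *
c=cam("wrist");s=r.sense();print(s["tcp_pos"]*1e3, s["ee_rot"][:,1])
k=600/220
J=lambda x,y:(210+x/k-.3,y/k-.3)
for p in [(142,292),(474,292),(128,0),(487,0)]: print("set",unproj(c,*J(*p),.057)*1e3)
for z in (.063,):
  for p in [(146,422),(478,422),(152,598),(471,598)]: print("held",z,unproj(c,*J(*p),z)*1e3)
E
```

```text
[587.17148009  96.51233305  44.5977528 ] [ 0.99999049 -0.00399737  0.00174463]
set [559.64651905 174.53439046]
set [615.35568797 174.32848569]
set [560.0279342  217.39184054]
set [615.25354701 217.21955563]
held 0.063 [560.27120349 153.53101043]
held 0.063 [615.89287466 153.30920346]
held 0.063 [559.53903087 122.44264179]
held 0.063 [616.21481114 122.19189425]
```

```bash
python3 -m jog '0.3 -0.6 8 -3 0;0.3 0 8 -1 0;0.3 0 0 0 0;0.3 0 0 0 0';python3 -m jog '0.3 0 0 -1 0;0.3 0 0 0 0';python3 -m jog '0.3 0 0 -1 0;0.3 0 0 0 0'
```

```text
time_s: 9.05
tcp_pos: [0.586, 0.1126, 0.0394]
ee_rot: [[0.003, 1.0, -0.0], [1.0, -0.003, -0.0], [-0.0, -0.0, -1.0]]
wrist_force: [0.2, 0.1, -3.0]
gripper_width: 0.64
gripper_force: 30.0
time_s: 9.3
tcp_pos: [0.586, 0.1122, 0.0384]
ee_rot: [[0.004, 1.0, -0.0], [1.0, -0.004, -0.0], [-0.0, -0.0, -1.0]]
wrist_force: [0.2, -0.9, -1.7]
gripper_width: 0.64
gripper_force: 30.0
time_s: 9.55
tcp_pos: [0.5862, 0.1123, 0.0378]
ee_rot: [[0.004, 1.0, 0.0], [1.0, -0.004, -0.0], [-0.0, 0.0, -1.0]]
wrist_force: [-0.1, -0.4, -0.7]
gripper_width: 0.642
gripper_force: 30.0
```

Starting to touch the base. Now I'll slide in +y in small steps.

```bash
for q in 1; do python3 -m jog '0.3 0 0 -0.3 0;0.3 0 2 0 0;0.3 0 0 0 0'; python3 -m jog '0.3 0 1 0 0;0.3 0 0 0 0'; python3 -m jog '0.3 0 1 0 0;0.3 0 0 0 0';python3 -m jog '0.3 0 0.7 0 0;0.3 0 0 0 0'; done | grep -E "tcp|force:"
```

```text
tcp_pos: [0.5864, 0.1143, 0.0378]
wrist_force: [-0.4, -2.3, 3.3]
gripper_force: 30.0
tcp_pos: [0.5865, 0.1152, 0.0378]
wrist_force: [-0.6, -3.5, 4.9]
gripper_force: 30.0
tcp_pos: [0.5865, 0.1162, 0.0378]
wrist_force: [-0.1, -2.9, 5.3]
gripper_force: 30.0
tcp_pos: [0.5865, 0.1166, 0.0378]
wrist_force: [0.0, -4.2, 4.8]
gripper_force: 30.0
```

```bash
{ python3 -m jog '0.3 0 1 0 0;0.3 0 0 0 0'; python3 -m jog '0.3 0 1 0 0;0.3 0 0 0 0'; python3 -m jog '0.3 0 1 0 0;0.3 0 0 0 0'; } | grep -E "tcp|t_force:"
python3 - <<'E'
from h import *
s=r.sense();print(s["tcp_pos"]*1e3)
c=cam("wrist");crop(c,210,0,220,220,1,"w5.png")
im=cv2.imread("pics/w5.png");im=cv2.resize(im,(600,600),interpolation=2);cv2.imwrite("pics/w5.png",im)
E
```

```text
tcp_pos: [0.5865, 0.1167, 0.0378]
wrist_force: [1.0, -8.2, 6.4]
tcp_pos: [0.5864, 0.1167, 0.0378]
wrist_force: [0.5, -11.4, 6.1]
tcp_pos: [0.5864, 0.1168, 0.0378]
wrist_force: [2.4, -14.4, 5.4]
[586.40599043 116.78367972  37.78648051]
```

View pics/w5.png

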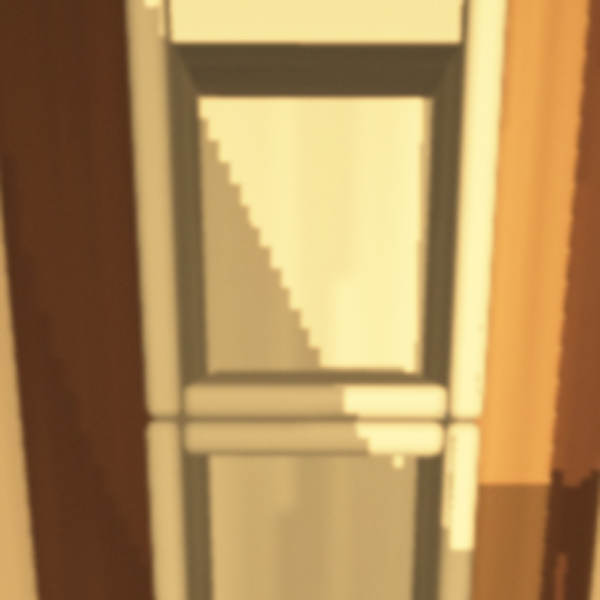

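The stall shows the trays butted at the seam, row 418. Their side edges look within about 0.5 mm, so I'll measure with a subpixel edge fit.

```bash
cat > edge.py <<'E'
from h import *
c=cam("wrist"); g=cv2.GaussianBlur(c["pixels"].astype(np.float32),(3,3),0)
def fit(u0,u1,vs):
    P=[]
    for v in vs:
        row=g[v,u0:u1+1]; d=np.abs(np.diff(row,axis=0)).sum(1)
        i=int(d.argmax()); 
        if 0<i<len(d)-1:
            a,b,e=d[i-1:i+2]; P.append(unproj(c,u0+i+.5+.5*(a-e)/(a-2*b+e),v,.057))
    P=np.array(P)*1e3; k=np.polyfit(P[:,1],P[:,0],1); 
    m=abs(np.polyval(k,P[:,1])-P[:,0])<.6; k=np.polyfit(P[m,1],P[m,0],1); return k,m.sum()
for n,vs in(("set",range(70,149)),("held",range(158,200))):
    for side,a,b in(("L",255,272),("R",378,394)):
        k,m=fit(a,b,vs); print(n,side,"x at 173:",np.polyval(k,173).round(2),"slope deg",-np.degrees(k[0]).round(2),m)
E
python3 edge.py
```

```text
set L x at 173: 559.8 slope deg -0.42 79
set R x at 173: 615.14 slope deg -0.29 52
held L x at 173: 559.54 slope deg -0.55 42
held R x at 173: 614.74 slope deg 0.52 42
```

```bash
{ python3 -m jog '0.3 0 -2.5 0 0;0.3 0.4 0 0 -0.1;0.3 0 0 0 0;0.3 0 0 0 0'; python3 -m jog '0.3 0 1.5 0 0;0.3 0 0 0 0';} | grep -E "tcp|ee|t_force:"; python3 edge.py
```

```text
tcp_pos: [0.5864, 0.1167, 0.0378]
ee_rot: [[0.005, 1.0, -0.0], [1.0, -0.005, -0.001], [-0.001, -0.0, -1.0]]
wrist_force: [-0.5, -5.9, 6.1]
tcp_pos: [0.5864, 0.1167, 0.0378]
ee_rot: [[0.005, 1.0, -0.001], [1.0, -0.005, -0.003], [-0.003, -0.001, -1.0]]
wrist_force: [-0.1, -10.7, 6.0]
set L x at 173: 559.83 slope deg -0.39 79
set R x at 173: 615.16 slope deg -0.3 57
held L x at 173: 559.56 slope deg -0.54 42
held R x at 173: 614.76 slope deg 0.57 42
```

```bash
{ python3 -m jog '0.3 0 -3.5 0.4 0;0.3 0.4 0 0 0;0.3 0 0 0 0;0.3 0 0 0 0'; python3 -m jog '0.3 0 1.5 0 0;0.3 0 1 0 0;0.3 0 0 0 0';} | grep -E "tcp|ee|t_force:"; python3 edge.py
```

```text
tcp_pos: [0.5868, 0.1158, 0.0378]
ee_rot: [[0.006, 1.0, -0.0], [1.0, -0.006, -0.0], [-0.0, -0.0, -1.0]]
wrist_force: [-2.0, -1.6, 5.1]
tcp_pos: [0.5869, 0.1167, 0.0378]
ee_rot: [[0.005, 1.0, -0.001], [1.0, -0.005, -0.002], [-0.002, -0.001, -1.0]]
wrist_force: [1.1, -7.5, 4.6]
set L x at 173: 559.82 slope deg -0.36 79
set R x at 173: 615.16 slope deg -0.27 79
held L x at 173: 560.11 slope deg -0.57 42
held R x at 173: 615.29 slope deg 0.59 42
```

```bash
{ python3 -m jog '0.3 0 -1 0.3 0;0.7 0 0 0 0;0.75 0 0 0 0;0.85 0 0 0 0;0.85 0 0 0 0'; python3 -m jog '0.85 0 0 0 0;0.85 0 -0.8 15 0;0.85 0 0 30 0;0.85 0 0 40 0;0.85 0 0 0 0';} | grep -E "tcp|width|t_force:"; python3 - <<'E'
from h import *
c=cam("wrist");crop(c,0,0,640,400,1,"w6.png")
for P in [[.587,.173,.057]]: print(proj(c,[P]))
E
```

```text
tcp_pos: [0.5869, 0.1174, 0.0378]
wrist_force: [0.5, 0.5, -1.3]
gripper_width: 0.836
tcp_pos: [0.5895, 0.1172, 0.1281]
wrist_force: [0.9, -0.5, -1.1]
gripper_width: 0.851
[[318.82022507 142.29067635]]
```

View pics/w6.png

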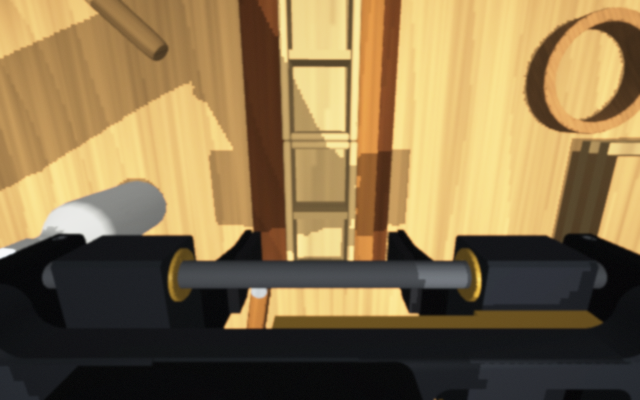

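The trays are released and butted, with the seam at (319,143). Next is the gate. I'll unwind the wrist on the way over to the knob.

```bash
{ python3 -m jog '0.85 0 0 50 0;0.6 0 0 15 -10.6;0.6 -4 -9 0 -10.6;0.6 -4 -9 0 -10.6;0.6 -4 -9 0 -10.6'; python3 -m jog '0.6 -4 -9 0 -10.6;0.6 -4 -9 0 -10.6;0.6 -4 -9 0 -10.6;0.6 -4 -9 0 -10.6;0.6 -4 -9 0 -10.6'; python3 -m jog '0.6 -4 -9 0 -10.6;0.6 -4 -9 0 -10.6;0.6 -4 -9 0 -10.6;0.6 -4 -9 0 -10.6;0.6 -4 -9 0 -10.6';python3 -m jog '0.6 -4 -9 0 -10.6;0.6 -4 -9 0 -10.6;0.6 -4 -9 0 -10.6;0.6 -4 -9 0 -10.6;0.6 0 0 0 0'; python3 -m jog '0.6 0 0 0 0;0.6 0 0 0 0;0.6 0 0 0 0'; } | grep -E "time|tcp|ee|width|t_force:"; python3 - <<'E'
from h import *
s=r.sense();print(s["joints"])
c=cam("wrist");crop(c,0,0,640,400,1,"w7.png")
print(proj(c,[[.517,-.038,.102],[.517,-.038,.042],[.532,.040,.042]]))
E
```

```text
time_s: 15.18
tcp_pos: [0.5741, 0.0888, 0.1873]
ee_rot: [[0.683, 0.73, -0.002], [0.73, -0.683, -0.0], [-0.001, -0.001, -1.0]]
wrist_force: [-0.3, -0.1, 0.2]
gripper_width: 0.607
time_s: 15.8
tcp_pos: [0.5541, 0.0438, 0.1872]
ee_rot: [[0.994, -0.106, -0.002], [-0.106, -0.994, -0.0], [-0.002, 0.001, -1.0]]
wrist_force: [-0.5, 0.1, 0.2]
gripper_width: 0.601
time_s: 16.42
tcp_pos: [0.5341, -0.0011, 0.1873]
ee_rot: [[0.514, -0.858, -0.002], [-0.858, -0.514, -0.0], [-0.001, 0.002, -1.0]]
wrist_force: [0.7, -0.2, 1.0]
gripper_width: 0.6
time_s: 17.05
tcp_pos: [0.5181, -0.0372, 0.1875]
ee_rot: [[-0.192, -0.981, -0.001], [-0.981, 0.192, -0.0], [0.0, 0.001, -1.0]]
wrist_force: [-0.3, 0.1, -0.1]
gripper_width: 0.603
time_s: 17.42
tcp_pos: [0.519, -0.0365, 0.1879]
ee_rot: [[-0.192, -0.981, -0.0], [-0.981, 0.192, 0.0], [0.0, 0.0, -1.0]]
wrist_force: [-0.2, -0.2, 0.0]
gripper_width: 0.599
[ 1.38687170e+01  1.40039007e+01 -1.78090857e+01 -2.33781325e-03
 -5.81926648e+01 -2.49260362e+01]
[[326.55291413 205.51246325]
 [326.05886554 189.12254603]
 [326.13569459 258.9862026 ]]
```

View pics/w7.png

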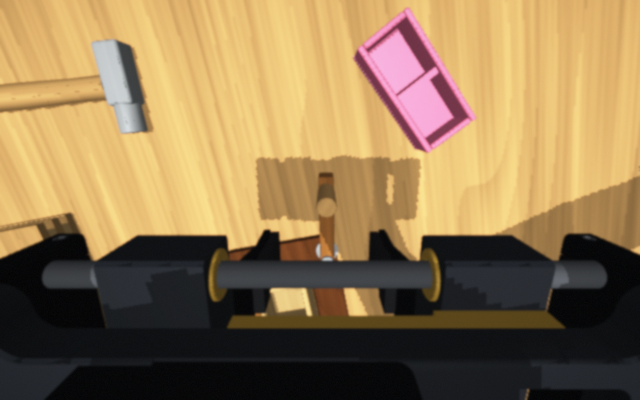

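The knob top is at (326,207), as predicted, so I'll descend around it, cage it and follow the arc.

```bash
{ python3 -m jog '0.6 -2 -1.5 -40 0;0.6 0 0 -40 0;0.6 0 0 -25 0;0.6 0 0 -13 0;0.6 0 0 0 0'; python3 -m jog '0.27 0 0 0 0;0.27 0 0 0 0;0.27 0 0 0 0;0.27 0 0 0 0'; python3 -m jog '0.27 7.5 -0.8 0 5;0.27 7.5 -0.7 0 5;0.27 7 0.6 0 5;0.27 7 0.6 0 5;0.27 0 0 0 0';} | grep -E "time|tcp|ee|width|t_force:"
```

```text
time_s: 18.1
tcp_pos: [0.5167, -0.0382, 0.0695]
ee_rot: [[-0.193, -0.981, -0.001], [-0.981, 0.193, -0.0], [0.001, 0.001, -1.0]]
wrist_force: [0.6, -0.0, 0.3]
gripper_width: 0.599
time_s: 18.6
tcp_pos: [0.517, -0.0382, 0.0703]
ee_rot: [[-0.193, -0.981, 0.001], [-0.981, 0.193, 0.0], [-0.0, -0.001, -1.0]]
wrist_force: [-0.4, -0.4, -0.7]
gripper_width: 0.288
time_s: 19.23
tcp_pos: [0.546, -0.0385, 0.0698]
ee_rot: [[0.153, -0.988, 0.0], [-0.988, -0.153, -0.0], [0.0, -0.0, -1.0]]
wrist_force: [-0.8, 0.2, -0.3]
gripper_width: 0.269
```

```bash
{ python3 -m jog '0.27 6.8 1.8 0 5;0.27 6.7 1.8 0 5;0.27 6.3 3 0 5;0.27 6.3 2.9 0 5;0.27 5.7 4 0 5'; python3 -m jog '0.27 5.7 4 0 5;0.27 5 5 0 5;0.27 4.9 4.9 0 5;0.27 4 5.7 0 5;0.27 4 5.7 0 5'; python3 -m jog '0.27 3 6.3 0 5;0.27 2.9 6.3 0 5;0.27 1.8 6.8 0 5;0.27 0 0 0 0;0.27 0 0 0 0';} | grep -E "time|tcp|ee|width|t_force:"
python3 - <<'E'
from h import *
c=cam("top");crop(c,215,150,160,120,5,"t8.png")
E
```

```text
time_s: 19.85
tcp_pos: [0.5769, -0.0255, 0.0698]
ee_rot: [[0.558, -0.83, -0.002], [-0.83, -0.558, -0.001], [-0.0, 0.002, -1.0]]
wrist_force: [-1.6, -2.3, 0.2]
gripper_width: 0.268
time_s: 20.48
tcp_pos: [0.6007, -0.0002, 0.0698]
ee_rot: [[0.857, -0.516, -0.001], [-0.516, -0.857, -0.001], [-0.001, 0.001, -1.0]]
wrist_force: [-1.3, -1.9, 0.7]
gripper_width: 0.269
time_s: 21.1
tcp_pos: [0.6088, 0.0197, 0.07]
ee_rot: [[0.96, -0.28, 0.0], [-0.28, -0.96, 0.0], [0.0, -0.0, -1.0]]
wrist_force: [0.3, -0.9, -0.0]
gripper_width: 0.273
```

View pics/t8.png

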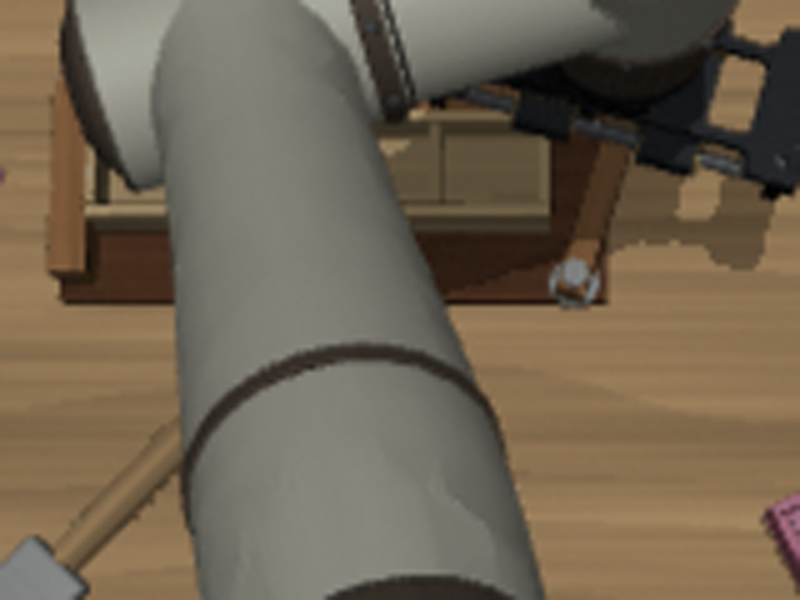

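The gate follows and is about 15° from shut. I'll finish slowly until the stop pushes back.

```bash
{ python3 -m jog '0.27 1.8 6.7 0 5;0.27 0.6 7 0 5;0.27 0.6 5 0 5;0.27 0 0 0 0'; python3 -m jog '0.27 0 2 0 0;0.27 0 0 0 0';python3 -m jog '0.27 0 2 0 0;0.27 0 0 0 0';python3 -m jog '0.27 0 2 0 0;0.27 0 0 0 0';python3 -m jog '0.27 0 1.5 0 0;0.27 0 0 0 0'; } | grep -E "time|tcp|t_force:"
```

```text
time_s: 21.65
tcp_pos: [0.6119, 0.0384, 0.0699]
wrist_force: [-0.1, -0.0, -1.1]
time_s: 21.9
tcp_pos: [0.6122, 0.0402, 0.07]
wrist_force: [0.6, -1.5, -1.0]
time_s: 22.15
tcp_pos: [0.6122, 0.0425, 0.0701]
wrist_force: [0.7, -1.5, 0.6]
time_s: 22.4
tcp_pos: [0.6122, 0.0444, 0.0701]
wrist_force: [0.6, -1.9, -0.1]
time_s: 22.65
tcp_pos: [0.6121, 0.0445, 0.0701]
wrist_force: [3.1, -6.4, 0.0]
```

```bash
{ python3 -m jog '0.27 0 1.5 0 0;0.27 0 0 0 0'; python3 -m jog '0.27 0 -3 0 0;0.27 0 -1 0 0;0.34 0 0 0 0;0.34 0 0 0 0'; python3 -m jog '0.34 0 0 10 0;0.34 0 0 25 0;0.34 0 0 40 0;0.34 0 0 50 0;0.34 0 0 50 0';python3 -m jog '0.34 0 -50 30 0;0.34 0 -60 0 0;0.34 0 -60 0 0;0.34 0 -60 0 0;0.34 0 -60 0 0';python3 -m jog '0.34 0 -50 0 0;0.34 0 -50 0 0;0.34 0 0 0 0;0.34 0 0 0 0'; } | grep -E "time|tcp|t_force:"
python3 - <<'E'
from h import *
c=cam("top");crop(c,215,150,160,120,5,"t9.png")
E
```

```text
time_s: 22.9
tcp_pos: [0.6121, 0.0447, 0.07]
wrist_force: [3.4, -11.3, -0.0]
time_s: 23.4
tcp_pos: [0.6119, 0.0439, 0.0699]
wrist_force: [-1.0, -0.1, 0.3]
time_s: 24.02
tcp_pos: [0.6118, 0.0435, 0.2474]
wrist_force: [0.6, 1.1, -0.4]
time_s: 24.65
tcp_pos: [0.6118, -0.2483, 0.2761]
wrist_force: [0.7, 0.8, 0.3]
time_s: 25.15
tcp_pos: [0.6118, -0.3464, 0.2752]
wrist_force: [-0.0, 0.4, 0.7]
```

View pics/t9.png

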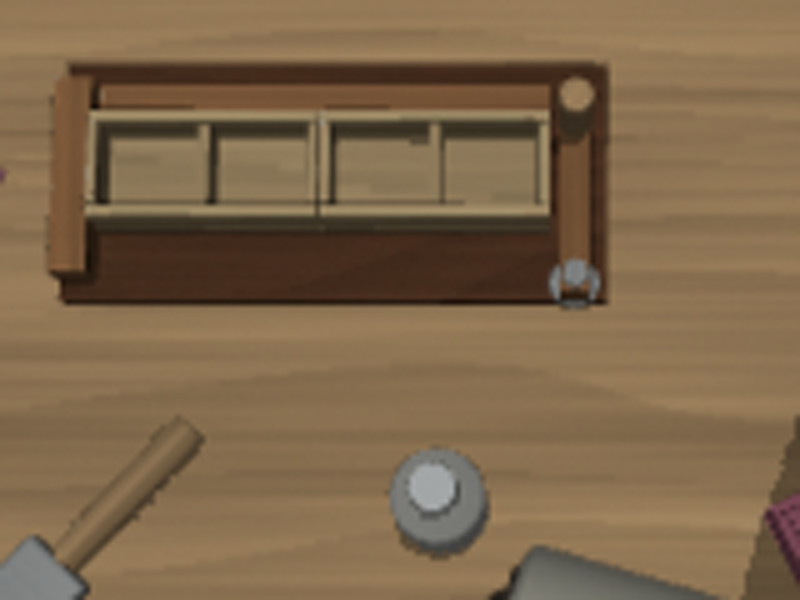

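The row is butted with the seam at (320,160). The gate is shut, with the knob at (576,95) straight across from the hinge at (576,285), and the bottle is still standing.

```bash
python3 -c "from station import r; print(r.finish_job())"
```

```text
the job is handed in; nothing more can be done
None
```

The loose tray is butted against the set module and released, the gate is swung fully shut, the bottle and short module were not touched, and the job was handed in at about 25 s; the verdict was not shown.

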